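# Seat the mixing bowl on the impression mixer's drive

### The job

Load the mixer: stand the silver-grey mixing bowl in the cup on top of the impression mixer and work it round until its slotted foot drops over the driving dogs and the bowl sits fully home and level. Do not force it down, leave it there released, and do not disturb the other things on the counter.

Things in the scene. Friction and masses are not known exactly. Their poses are not given: they have to be found in the camera images.
- bowl: Silver-grey silicone mixing bowl, open on top, 0.15 to 0.3 kg, upright on the counter: 108 mm across, 78 mm high. Dark grey keyed foot, 68 mm across, 12.5 mm deep, cut by two crossed slots 14 mm wide along the bowl's own x and y axes, so it fits the drive at every quarter turn; four black marks on the rim stand over the slots. Origin: centre of the foot's underside, z up the bowl's axis.
- bowl_rim (a point): Centre of the bowl's mouth, 78 mm above its origin. The wall is 8 mm thick (mean radius 50 mm) and vertical for the top 30 mm, so the rim can be pinched from above at any azimuth, one finger inside, one outside; the inside is 55 mm deep.
- mixer: Bench impression mixer, immovable: white case 230 mm (its x) by 200 mm (its y), deck 100 mm high, dial and switch on its -x face. Origin: centre of its underside, z up. On its middle stands the black turntable, a round cup: inner diameter 74 mm (3 mm loose round the bowl's foot), outer 88 mm, rim 122 mm above the counter, floor 104 mm. Its gear motor resists twisting up to about 0.5 N m.
- seat (a point): Centre of the cup's floor, where the bowl's origin lies when fully home; z up, x and y follow the case. Four light-grey dogs stand crosswise on the floor: 10 mm wide, 9 mm high, 13 to 31 mm from the axis, top edges rounded. The cross is at any angle, seen from above but not reported. Off the slots, the bowl stands on the dogs 9 mm too high.
- rack: Bystander: chrome rack, 250 x 90 mm, 135 mm high, with three pale blue trays in its clips. Origin: centre of its underside.
- dish: Bystander: smoked glass dish, 92 mm across, 28 mm high. Origin: centre of its underside.
- beaker: Bystander: clear measuring beaker, 66 mm across, 85 mm high. Origin: centre of its underside.
- adhesive: Bystander: amber bottle, 44 mm across, 85 mm high. Origin: centre of its underside.
- bite_fork: Bystander: stainless bite fork lying flat, 145 mm long, 60 mm wide. Origin near the middle of its U, stem along its x.
- spatula: Bystander: mixing spatula lying flat, 200 mm long along its x. Origin near its middle.
- tub: Bystander: white powder tub, 100 mm across, 130 mm high. Origin: centre of its underside.

How it is judged:
By the outcome, as a careful person would: the job done as asked, in the order asked, and still so for the second after the job is handed in, with the robot touching nothing.
It also fails if it takes over 67 s, if anything falls off the work surface, if the arm or the gripper's body presses on something with over 40 N, if the wrist force passes 120 N, or if a joint passes its speed limit or range.

### The arm

A 6-joint arm with a two-finger parallel gripper is mounted at the origin on the work surface. World frame = base frame: x ahead of the robot, y to its left, z up, the work surface at z = 0. Lengths are in m, angles in degrees, forces in N, time in s.
With the tool pointing down it reaches from about 0.325 to 1 m from the base axis. Payload 5.1 kg.
Tool frame: the origin (TCP) lies at the very end of the fingers, on their centre line; the grasp point (between the pads) lies 19 mm behind it; z points along the fingers, y is the line along which they close (so a half turn about z gives the same grasp; the last joint's range is limited). The gripper opens to 85 mm and grips with 20 to 120 N. Pads are 22 mm wide; open, the fingers measure 114 mm over their backs; the gripper's body (76 mm by 85 mm) begins 54 mm behind the grasp point. The pads swing forward as they close: fully open they stand 13 mm farther back than shut.
Start: joints at [-70.222, 7.093, 94.555, -0, 78.352, -4.733], TCP at [0.27, -0.591, 0.231] pointing down, gripper open.
Joint ranges: [-149.61, 149.61], [-58.7, 133.49], [1.44, 155.28], [-77.14, 257.14], [18.33, 153.61], [-166.67, 166.67]. Speed limits (degrees/s): [147.25, 147.25, 180, 180, 180, 180].

### API

Orientations are given as a 3x3 rotation matrix whose columns are the frame's x, y, z axes.
In Python, from plant import ctrl, vision, monitor, workorder gives the robot as it stands (ctrl), with the cameras (vision), the readings (monitor) and the job (workorder).
- The arm moves only by the tool jog_arm, called after "Call:" in YAML: its name, and indented under it one key for each argument. Schema: {"type":"object","properties":{"rows":{"type":"array","items":{"type":"array","prefixItems":[{"type":"array","items":{"type":"number"},"minItems":3,"maxItems":3},{"type":"number"}],"minItems":2,"maxItems":2},"minItems":1,"maxItems":10},"jaw":{"type":"number"},"squeeze":{"type":"number"},"only":{"type":"string"},"quiet":{"type":"boolean"},"lines":{"type":"string"}},"required":["rows"],"additionalProperties":false}. rows is a list of rows, 1 to 10 of them, each written [[dx, dy, dz], turn]: dx, dy, dz in m, then a turn about the tool's z in degrees; each row shifts and turns the commanded pose from where the row before left it, along the tool's axes as they then stand; what a row does not reach is not made up. A row lasts 1/8 s, in which the tool goes at most 0.0625 m and 10.7 degrees, less where a joint would pass 70% of its speed; a pose out of reach is approached as far as the arm can. jaw is the opening from 0.0 (shut) to 1.0 (fully open), set as the call begins (left out keeps the last). The fingers move at their own pace and stop on an object; squeeze is the grip in N (left out, the last holds). Time passes only in rows, so rows that do not move let the fingers close. The tool returns the time, the measured TCP pose, the force, the opening and the grip force at its end. only (a regular expression) keeps the lines of the reply that match it, lines (a string "A,B") keeps lines A to B, and quiet returns only ok. Input that does not fit is refused with a message, and nothing moves.
- monitor.get_state(): the state, without advancing time (a new reading comes with each control period).
- vision.capture(name): name is "scene" or "top" or "wrist"; returns a dict with "img" (400x640x3 uint8, blue, green, red), "vfov" (degrees; the focal length in pixels is half the picture's height over the tangent of half this angle, whatever the lens; pixels are square), "cx", "cy" (the principal point, pixels), "cam_to_world" (4x4, takes a point from camera to world coordinates). Camera axes: x right, y down, z forward; pixel columns grow to the right and rows downward; lengths in m; the calibration is good to about 2 mm. A picture is of the moment at which its call begins. There is no depth.
- workorder.close_job(): hands the job in; it is judged then, once.
The state is a dict: "time": time; "qpos": joint angles; "joint_vel": joint speeds; "effort": joint torques, N m; "eef_pos": TCP position; "ee_rot": TCP orientation; "force": force on the tool from outside, world axes, zero at the start; "wrist_torque": the same for the moment, N m; "grip_width": opening from 0.0 (shut) to 1.0 (fully open); "gripper_force": force on a finger pad.
Only numpy, scipy, OpenCV 4.12 (cv2) and the standard library are available. Lean on these libraries where they do the work, as an engineer would, in place of code of your own. Each camera call takes 0.05 s, during which the arm holds its last target. There are 200 camera calls.

## Working session

There is one attempt and no reset: what is moved stays moved. The work goes in short steps, Python scripts to look and compute and a tool call to move; the robot and the scene stay as the last step left them, time stands still between calls to the robot, and variables do not carry over. Pictures are saved under pics/ and viewed, at most 10 in all, crops included, and the job is handed in when it is done.

```bash
mkdir -p pics; ls
```

Create h.py:
```python
import numpy as np, cv2
from plant import ctrl, vision, monitor, workorder
def cap(name,fn=None):
    c=vision.capture(name)
    if fn: cv2.imwrite('pics/'+fn,c['img'])
    return c
def f(c): return 200/np.tan(np.radians(c['vfov'])/2)
def ray(c,u,v,z):
    T=np.array(c['cam_to_world']); d=T[:3,:3]@np.array([(u-c['cx'])/f(c),(v-c['cy'])/f(c),1.]); o=T[:3,3]
    return o+d*(z-o[2])/d[2]
def proj(c,p):
    T=np.array(c['cam_to_world']); q=T[:3,:3].T@(np.array(p)-T[:3,3]); return q[:2]/q[2]*f(c)+[c['cx'],c['cy']]
```

Run:
```python
from h import *
import pickle
np.set_printoptions(precision=3,suppress=True)
for n in ('scene','top'):
    c=cap(n,n+'0.png'); pickle.dump(c,open(n+'0.pkl','wb')); print(n,c['vfov'],c['cx'],c['cy'],np.array(c['cam_to_world']))
s=monitor.get_state(); print(s['time'],s['force'],np.array(s['ee_rot']))
```

```text
pics
plant.py
scene 44.42557994185655 328.5947108952251 193.7828970667016 [[-0.765  0.348 -0.542  1.357]
 [ 0.644  0.401 -0.652  0.962]
 [-0.009 -0.847 -0.531  0.906]
 [ 0.     0.     0.     1.   ]]
top 42.883960329115084 320.500493864142 208.05936462069675 [[-0.026 -0.996  0.086  0.445]
 [-1.     0.026 -0.    -0.016]
 [-0.002 -0.086 -0.996  1.56 ]
 [ 0.     0.     0.     1.   ]]
0.1 [-0.399 -0.344  0.565] [[ 0.91   0.415 -0.001]
 [ 0.415 -0.91   0.002]
 [ 0.    -0.002 -1.   ]]
```

View pics/top0.png

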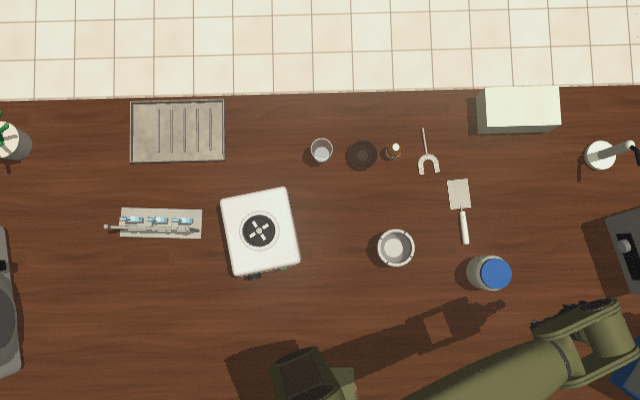

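View pics/scene0.png

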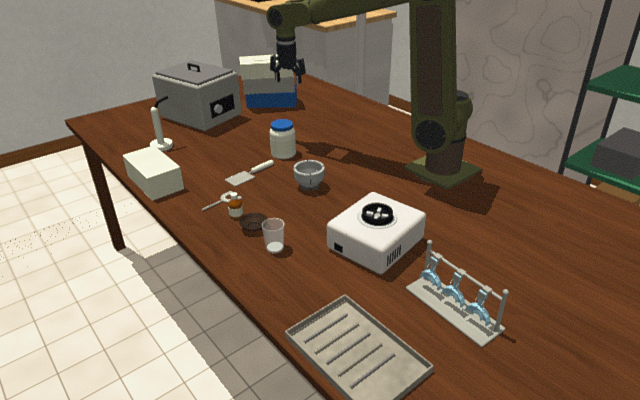

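The top view shows the bowl at (396,248), the turntable with its light cross at (259,231), and the tub at (490,273). The space around the bowl is clear. Next I'll measure these.

Run:
```python
from h import *
import pickle
np.set_printoptions(precision=4,suppress=True)
c=pickle.load(open('top0.pkl','rb')); im=c['img']
def blob(m,u,v):
    n,l,st,ce=cv2.connectedComponentsWithStats(m.astype(np.uint8)); 
    d=np.hypot(*(ce[1:]-[u,v]).T)+1000*(st[1:,4]<20); i=1+d.argmin(); return l==i,st[i],ce[i]
hsv=cv2.cvtColor(im,cv2.COLOR_BGR2HSV)
# bowl: low saturation
m=(hsv[...,1]<60)&(hsv[...,2]>60); b=np.zeros_like(m); b[222:276,370:424]=m[222:276,370:424]
b,st,ce=blob(b,396,248); cs,_=cv2.findContours(b.astype(np.uint8),0,2); e=cv2.minEnclosingCircle(cs[0]); print('bowl',st,ce,e, ray(c,*e[0],.078)); 
print('diam', np.linalg.norm(ray(c,e[0][0]+e[1],e[0][1],.078)-ray(c,e[0][0]-e[1],e[0][1],.078)))
# cup
k=np.zeros_like(m); k[206:256,234:284]=(hsv[...,2]<90)[206:256,234:284]
k,st,ce=blob(k,259,231); cs,_=cv2.findContours(k.astype(np.uint8),0,2); e=cv2.fitEllipse(max(cs,key=len)); print('cup',st,e,ray(c,*e[0],.122))
# dogs
y,x=np.mgrid[:400,:640]; d=(np.hypot(x-e[0][0],y-e[0][1])<16)&(im.min(2)>110)
P=np.array([ray(c,u,v,.113)[:2] for v,u in zip(*np.nonzero(d))]); ctr=P.mean(0); q=P-ctr; r=np.hypot(*q.T); w=r**4
a=np.arctan2(q[:,1],q[:,0]); print('dogs',ctr,len(P),r.max(),np.degrees(np.angle((w*np.exp(4j*a)).sum()))/4)
print('mixer yaw'); mm=np.zeros_like(m); mm[180:285,212:305]=(im.min(2)>170)[180:285,212:305]
cs,_=cv2.findContours(mm.astype(np.uint8),0,2); print(cv2.minAreaRect(max(cs,key=len)))
for n,(u,v),z in (('tub',(496,273),.13),):print(n,ray(c,u,v,z))
big=cv2.resize(np.hstack([im[196:286,214:304],im[203:293,351:441]]),None,fx=4,fy=4,interpolation=2); cv2.imwrite('pics/crop1.png',big)
```

```text
bowl [ 377  229   38   38 1139] [395.3003 247.3424] ((395.47393798828125, 247.0570068359375), 19.242084503173828) [ 0.4544 -0.2308  0.078 ]
diam 0.1116332613098424
cup [243 215  32  31 599] ((258.55780029296875, 230.31930541992188), (29.6187801361084, 31.149534225463867), 85.34603881835938) [0.5113 0.1603 0.122 ]
dogs [0.5135 0.162 ] 154 0.046906548347612584 19.129860576075004
mixer yaw
((259.3461608886719, 230.73077392578125), (77.2697525024414, 67.85618591308594), 78.69007110595703)
tub [ 0.3748 -0.5004  0.13  ]
```

View pics/crop1.png

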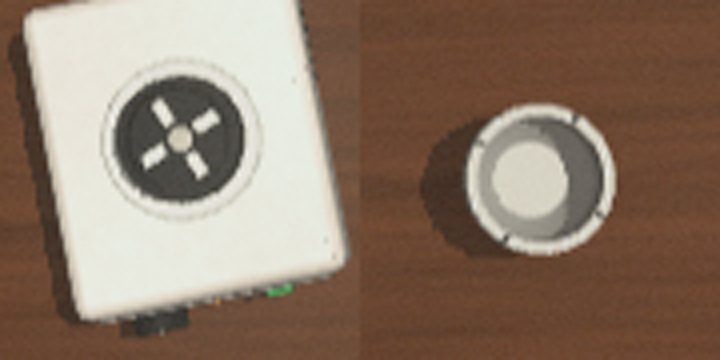

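Crop 1: left, the cross of dogs is centred at (180,138), with arms at about 34° (mod 90) in world terms. Right, the bowl rim is centred at (541,179), with four black marks, one at about −30°. I'll move above the planned pinch point at rim azimuth −65.5°, which needs no tool turn, and refine with the wrist camera.

Call:
jog_arm:
  rows:
    - [[0.045,-0.0288,0],0]
    - [[0.0455,-0.0288,0],0]
    - [[0.0453,-0.0288,0],0]
    - [[0.0453,-0.0288,0],0]
    - [[0.0453,-0.0288,0],0]
    - [[0.0453,-0.0288,0],0]
    - [[0.0453,-0.0288,0],0]
    - [[0,0,0],0]
  jaw: 1.0
  squeeze: 40

```text
time: 1.1
eef_pos: [0.4756, -0.2736, 0.2308]
ee_rot: [[0.908, 0.42, -0.0], [0.42, -0.908, 0.001], [-0.0, -0.001, -1.0]]
force: [-0.6, -0.8, 0.8]
grip_width: 0.997
gripper_force: 0.0
```

Run:
```python
from h import *
import pickle
np.set_printoptions(precision=4,suppress=True)
c=cap('wrist','w1.png'); pickle.dump(c,open('w1.pkl','wb')); print(np.array(c['cam_to_world']),c['vfov'],c['cx'],c['cy'],proj(c,(.4544,-.2308,.078)))
```

```text
[[ 0.4197 -0.8666 -0.2699  0.5445]
 [-0.9077 -0.4009 -0.1242 -0.2418]
 [-0.0005  0.2971 -0.9549  0.3737]
 [ 0.      0.      0.      1.    ]] 66.91358823242706 319.4590504570427 201.95781126345594 [272.2591 187.9498]
```

View pics/w1.png

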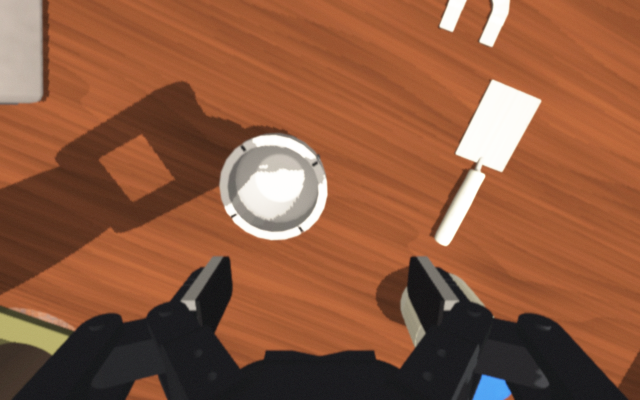

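The wrist view shows the bowl rim centred near (273,187), where the measurement predicted (272,188). The rim marks are near (243,149), (316,163), (302,230) and (233,216). Next I'll refine the rim, mark and dog angles.

Create rim.py:
```python
from h import *
def rim(c,ctr,z,rad=.050,tol=.0025,thr=90):
    """dark marks on the rim, as 4-fold angle; sample ring"""
    g=cv2.cvtColor(c['img'],cv2.COLOR_BGR2GRAY); A=np.radians(np.arange(0,360,.5)); prof=[]
    for a in A:
        prof.append(np.mean([g[int(round(p[1])),int(round(p[0]))] for r in (rad-tol,rad,rad+tol) for p in [proj(c,(ctr[0]+r*np.cos(a),ctr[1]+r*np.sin(a),z))]]))
    return np.degrees(A),np.array(prof)
```

Run:
```python
from rim import *
import pickle
from scipy.signal import find_peaks
np.set_printoptions(precision=4,suppress=True)
c=pickle.load(open('w1.pkl','rb')); im=c['img']; hsv=cv2.cvtColor(im,cv2.COLOR_BGR2HSV)
m=(hsv[...,1]<60)&(hsv[...,2]>80); b=np.zeros_like(m,np.uint8); b[125:250,210:338]=m[125:250,210:338]
cs,_=cv2.findContours(b,0,2); k=max(cs,key=cv2.contourArea)
k=cv2.convexHull(k); e=cv2.fitEllipse(k); print(e)
P=np.array([ray(c,*p[0],.078)[:2] for p in k]); (cc,r)=cv2.minEnclosingCircle((P*1000).astype(np.float32)); print('hull circle mm',cc,r)
A=np.c_[2*P,np.ones(len(P))]; s=np.linalg.lstsq(A,(P**2).sum(1),rcond=None)[0]; print('fit',s[:2],np.sqrt(s[2]+s[0]**2+s[1]**2))
a,p=rim(c,s[:2],.078); i,_=find_peaks(-p,prominence=25,distance=20); print(a[i],p[i])
t=pickle.load(open('top0.pkl','rb'))
for ctr in ((.5113,.1603),(.5135,.162)):
  for z,r in ((.113,.022),(.113,.026)):
    a,p=rim(t,ctr,z,r,.002); print(ctr,r,np.degrees(np.angle((p*np.exp(4j*np.radians(a))).sum()))/4)
```

```text
((273.5194396972656, 186.21368408203125), (105.85859680175781, 108.35358428955078), 112.718505859375)
hull circle mm (453.8774719238281, -233.32232666015625) 56.161930084228516
fit [ 0.4538 -0.2325] 0.05489990438099769
[ 59.  148.  236.  327.5] [ 72.6667 142.      96.6667  81.    ]
(0.5113, 0.1603) 0.022 32.05155476956055
(0.5113, 0.1603) 0.026 31.972200934634973
(0.5135, 0.162) 0.022 31.970493982900862
(0.5135, 0.162) 0.026 32.24518566223619
```

Call:
jog_arm:
  rows:
    - [[-0.002,0.003,0.04],0]
    - [[0,0,0.045],0]
    - [[0,0,0.045],0]
    - [[0,0,0.035],0]
    - [[0,0,0.018],0]
    - [[0,0,0],0]
    - [[0,0,0],0]
  jaw: 1.0
  squeeze: 40

```text
time: 2.02
eef_pos: [0.4748, -0.2812, 0.05]
ee_rot: [[0.91, 0.414, 0.002], [0.414, -0.91, -0.002], [0.001, 0.003, -1.0]]
force: [-0.4, -0.1, -0.3]
grip_width: 1.0
gripper_force: 0.0
```

Call:
jog_arm:
  rows:
    - [[0,0,0],0]
    - [[0,0,0],0]
    - [[0,0,0],0]
    - [[0,0,0],0]
    - [[0,0,0],0]
    - [[0,0,0],0]
    - [[0,0,0],0]
    - [[0,0,0],0]
  jaw: 0.0
  squeeze: 40

```text
time: 3.02
eef_pos: [0.4739, -0.2798, 0.0485]
ee_rot: [[0.91, 0.415, -0.0], [0.415, -0.91, 0.0], [0.0, -0.0, -1.0]]
force: [-1.3, 3.3, 5.6]
grip_width: 0.096
gripper_force: 37.8
```

Call:
jog_arm:
  rows:
    - [[0,0,-0.01],0]
    - [[0,0,-0.02],0]
    - [[0,0,-0.035],0]
    - [[0,0,-0.04],0]
    - [[0,0,-0.035],0]
    - [[0,0,-0.02],0]
    - [[0,0,0],0]
    - [[0,0,0],0]
  squeeze: 60

```text
time: 4.03
eef_pos: [0.4731, -0.2796, 0.2066]
ee_rot: [[0.91, 0.415, -0.002], [0.415, -0.91, 0.001], [-0.001, -0.002, -1.0]]
force: [0.5, 0.4, -2.7]
grip_width: 0.089
gripper_force: 56.4
```

Run:
```python
from h import *
import pickle
for n in ('wrist','top','scene'):
    c=cap(n,n+'2.png'); pickle.dump(c,open(n+'2.pkl','wb'))
im=cv2.imread('pics/wrist2.png')[0:400]; s=cv2.imread('pics/scene2.png')[80:260,200:440]
s=cv2.resize(s,None,fx=2,fy=2); cv2.imwrite('pics/c2.png',cv2.resize(np.hstack([im,cv2.copyMakeBorder(s,0,40,0,0,0)]),(800,286)))
```

```text
(no output)
```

View pics/c2.png

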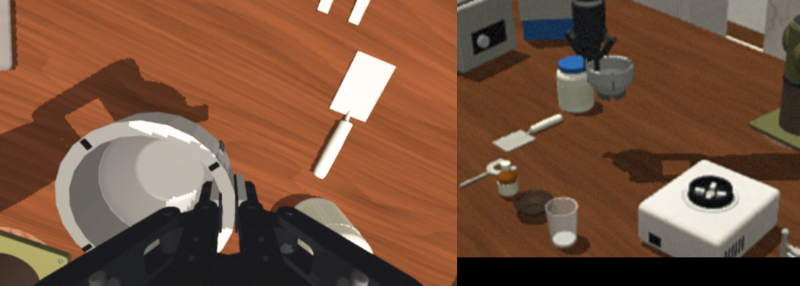

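The bowl is held clear of the counter, and three rim marks are visible at full-image (122,203), (298,234) and (122,346). From these I'll measure the in-hand pose.

Create inhand.py:
```python
from h import *
from scipy.optimize import least_squares
def marks(c,seeds,w=9):
    g=cv2.cvtColor(c['img'],cv2.COLOR_BGR2GRAY).astype(float); out=[]
    for u,v in seeds:
        p=g[v-w:v+w+1,u-w:u+w+1]; m=p<60; y,x=np.nonzero(m); out.append((x.mean()+u-w,y.mean()+v-w,m.sum()))
    return out
```

Run:
```python
from inhand import *
import pickle
np.set_printoptions(precision=4,suppress=True)
c=pickle.load(open('wrist2.pkl','rb')); s=monitor.get_state(); tcp=np.array(s['eef_pos']);R=np.array(s['ee_rot']); z=.236
M=marks(c,[(122,203),(298,234),(122,346)]); print(M)
P=np.array([ray(c,u,v,z)[:2] for u,v,_ in M]); print(P, [np.linalg.norm(P[i]-P[j]) for i,j in((0,1),(0,2),(1,2))])
C=(P[1]+P[2])/2; q=P-C; print('ctr(diag)',C,np.degrees(np.arctan2(q[:,1],q[:,0]))%90, np.hypot(*q.T))
print('tool-frame offset', R[:2,:2].T@(C-tcp[:2]), 'tcp',tcp)
i=cv2.imread('pics/wrist2.png'); print('held-pred px',proj(c,[*(tcp[:2]-.05*R[:2,1]),z]))
```

```text
[(np.float64(120.05309734513276), np.float64(201.4070796460177), np.int64(113)), (np.float64(299.1860465116279), np.float64(232.59302325581396), np.int64(86)), (np.float64(123.5078125), np.float64(349.421875), np.int64(128))]
[[ 0.4778 -0.1913]
 [ 0.4949 -0.2606]
 [ 0.4072 -0.2097]] [np.float64(0.07133907084257848), np.float64(0.07296499732925948), np.float64(0.10136140455510477)]
ctr(diag) [ 0.451  -0.2351] [58.6033 59.8945 59.8945] [0.0514 0.0507 0.0507]
tool-frame offset [-0.0016 -0.0495] tcp [ 0.473  -0.2795  0.2062]
held-pred px [203.8345 291.6865]
```

Call:
jog_arm:
  rows:
    - [[0.004,-0.02,0],0]
    - [[0.008,-0.04,0],0]
    - [[0.01,-0.05,0],0]
    - [[0.01,-0.05,0],0]
    - [[0.01,-0.05,0],0]
    - [[0.01,-0.05,0],0]
    - [[0.009,-0.05,0],0]
    - [[0.008,-0.04,0],0]
    - [[0.006,-0.03,0],0]
    - [[0.002,-0.013,0],0]

```text
time: 5.42
eef_pos: [0.3795, 0.111, 0.2078]
ee_rot: [[0.909, 0.417, -0.001], [0.417, -0.909, -0.0], [-0.001, -0.0, -1.0]]
force: [-0.7, -0.5, -2.5]
grip_width: 0.09
gripper_force: 56.5
```

Call:
jog_arm:
  rows:
    - [[0,0,0],5]
    - [[0,0,0],9]
    - [[0,0,0],9]
    - [[0,0,0],4]
    - [[0,0,0],0]
    - [[0,0,0],0]

```text
time: 6.18
eef_pos: [0.3807, 0.1093, 0.2081]
ee_rot: [[0.999, -0.043, -0.0], [-0.043, -0.999, -0.0], [-0.0, 0.0, -1.0]]
force: [-0.1, -1.3, -2.1]
grip_width: 0.093
gripper_force: 56.6
```

Run:
```python
from h import *
import pickle
for n in ('wrist','top'):
    c=cap(n,n+'3.png'); pickle.dump((c,monitor.get_state()),open(n+'3.pkl','wb'))
print(proj(pickle.load(open('wrist3.pkl','rb'))[0],(.512,.161,.113)))
```

```text
[237.58103104  28.21580779]
```

View pics/wrist3.png

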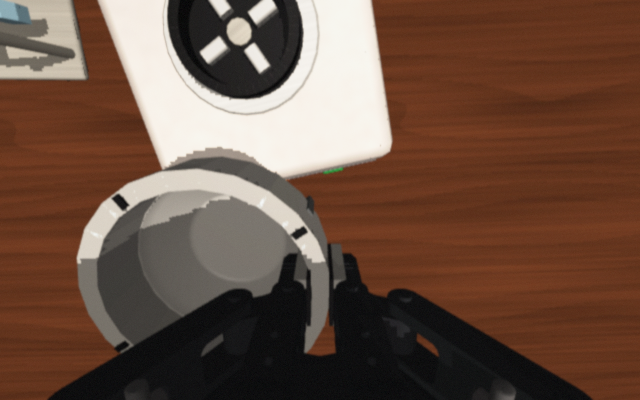

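The wrist view shows the cup with its hub at (239,31), dogs at about (214,51), (258,61) and (262,11), and bowl marks at (120,202), (299,233) and (123,346). I'll work out the remaining shift and turn from these.

Run:
```python
from inhand import *
import pickle
np.set_printoptions(precision=4,suppress=True)
c,s=pickle.load(open('wrist3.pkl','rb')); im=c['img']; tcp=np.array(s['eef_pos']);R=np.array(s['ee_rot'])
y,x=np.mgrid[:400,:640]; m=((np.hypot(x-238,y-31)<50)&(im.min(2)>110)).astype(np.uint8)
n,l,st,ce=cv2.connectedComponentsWithStats(m)
D=[]
for i in range(1,n):
    if st[i,4]<60: continue
    k=np.argwhere(l==i)[:,::-1].astype(np.float32); r=cv2.minAreaRect(k); p=ray(c,*ce[i],.113); D.append(p[:2]); print(st[i],ce[i],r[1:],p)
D=np.array(D)
for i in range(len(D)):
  for j in range(i): d=D[i]-D[j]; print(i,j,np.linalg.norm(d),np.degrees(np.arctan2(d[1],d[0]))%90,(D[i]+D[j])/2)
cs=m; dark=((np.hypot(x-235,y-30)<85)&(im.max(2)<60)).astype(np.uint8); kk=[k for k in cv2.findContours(dark,0,2)[0]]; k=cv2.convexHull(max(kk,key=cv2.contourArea)); k=k[(k[:,0,1]>3)]
P=np.array([ray(c,*p[0],.122)[:2] for p in k]); A=np.c_[2*P,np.ones(len(P))]; q=np.linalg.lstsq(A,(P**2).sum(1),rcond=None)[0]; print('cup fit',q[:2],np.sqrt(q[2]+q[0]**2+q[1]**2))
M=marks(c,[(120,202),(299,233),(123,346)]); z=.236+tcp[2]-.2062
P=np.array([ray(c,u,v,z)[:2] for u,v,_ in M]); C=(P[1]+P[2])/2; q=P-C; print('bowl',C,np.degrees(np.arctan2(q[:,1],q[:,0]))%90,np.hypot(*q.T),[k[2] for k in M], R[:2,:2].T@(C-tcp[:2]))
```

```text
[209   0  22  17 221] [220.1041   6.0814] ((19.497718811035156, 14.25463581085205), 55.00798034667969) [0.5259 0.1713 0.113 ]
[248   0  29  24 415] [261.7229  10.2506] ((16.132648468017578, 28.04007911682129), 50.194427490234375) [0.5222 0.1431 0.113 ]
[227  18  25  27 528] [238.6723  30.9432] ((26.0, 24.0), 90.0) [0.5103 0.1604 0.113 ]
[200  36  28  28 406] [213.3498  49.5468] ((15.492463111877441, 26.503637313842773), 50.19443130493164) [0.4993 0.1799 0.113 ]
[244  43  26  30 398] [256.5377  57.4648] ((29.029705047607422, 13.850772857666016), 55.304840087890625) [0.4929 0.1497 0.113 ]
1 0 0.02848749232765936 82.52987048934003 [0.5241 0.1572]
2 0 0.01905103050140331 34.76424226807245 [0.5181 0.1659]
2 1 0.02109240622202662 34.50003906206585 [0.5163 0.1518]
3 0 0.02797560930758014 72.13774586728448 [0.5126 0.1756]
3 1 0.04337842437859728 31.900981578799673 [0.5108 0.1615]
3 2 0.02232821097521875 29.44586543576422 [0.5048 0.1702]
4 0 0.03948360007728998 33.1545226579934 [0.5094 0.1605]
4 1 0.030096346683459035 77.2305017290976 [0.5075 0.1464]
4 2 0.020447092516364097 31.654735579424653 [0.5016 0.1551]
4 3 0.030851669807879137 77.97322341673228 [0.4961 0.1648]
cup fit [0.5099 0.16  ] 0.04442667546638579
bowl [0.3816 0.1587] [31.5597 32.8605 32.8605] [0.051  0.0504 0.0504] [np.int64(112), np.int64(82), np.int64(189)] [-0.0013 -0.0494]
```

Call:
jog_arm:
  rows:
    - [[0.015,-0.001,0],0]
    - [[0.03,-0.002,0],0]
    - [[0.036,-0.002,0],0]
    - [[0.03,-0.002,0],0]
    - [[0.0175,-0.001,0],0]
    - [[0,0,0],0]
    - [[0,0,0],0]
    - [[0,0,0.01],0]
    - [[0,0,0.01],0]
    - [[0,0,0.005],0]

```text
time: 7.52
eef_pos: [0.5087, 0.1119, 0.1819]
ee_rot: [[0.999, -0.043, -0.002], [-0.043, -0.999, -0.0], [-0.002, 0.0, -1.0]]
force: [0.3, 0.1, -2.5]
grip_width: 0.097
gripper_force: 56.5
```

Call:
jog_arm:
  rows:
    - [[0,0,0.004],0]
    - [[0,0,0.004],0]
    - [[0,0,0.004],0]
    - [[0,0,0],0]
    - [[0,0,0],0]

```text
time: 8.15
eef_pos: [0.5097, 0.1119, 0.1715]
ee_rot: [[0.999, -0.043, 0.0], [-0.043, -0.999, 0.0], [0.0, -0.0, -1.0]]
force: [1.2, 0.1, -2.9]
grip_width: 0.09
gripper_force: 56.6
```

Run:
```python
from h import *
import pickle
for n in ('wrist','scene'):
    c=cap(n,n+'4.png'); pickle.dump((c,monitor.get_state()),open(n+'4.pkl','wb'))
s=cv2.imread('pics/scene4.png')[130:270,310:450]; w=cv2.imread('pics/wrist4.png')
cv2.imwrite('pics/c4.png',np.hstack([cv2.resize(w,(480,300)),cv2.resize(s,(300,300),interpolation=2)]))
```

```text
(no output)
```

View pics/c4.png

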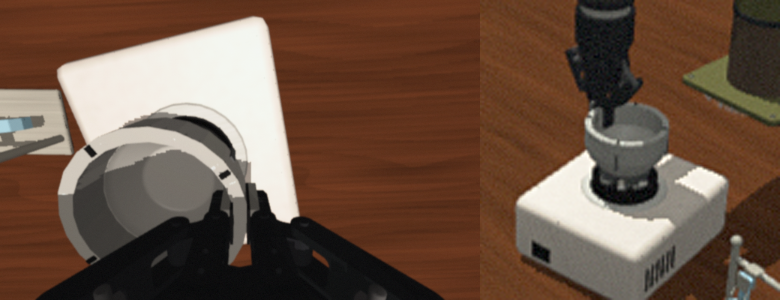

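The foot sits just above the cup and concentric with it. Now I'll lower gently and watch the force.

Call:
jog_arm:
  rows:
    - [[0,0,0.003],0]
    - [[0,0,0.003],0]
    - [[0,0,0],0]

```text
time: 8.62
eef_pos: [0.5093, 0.1119, 0.1648]
ee_rot: [[0.999, -0.043, -0.001], [-0.043, -0.999, -0.0], [-0.001, 0.0, -1.0]]
force: [0.6, 0.7, -1.8]
grip_width: 0.091
gripper_force: 56.6
```

Call:
jog_arm:
  rows:
    - [[0,0,0.003],0]
    - [[0,0,0],0]

```text
time: 8.88
eef_pos: [0.5094, 0.1119, 0.162]
ee_rot: [[0.999, -0.043, -0.001], [-0.043, -0.999, -0.0], [-0.001, 0.0, -1.0]]
force: [-0.5, 0.9, -1.5]
grip_width: 0.09
gripper_force: 56.5
```

Call:
jog_arm:
  rows:
    - [[0,0,0.002],0]
    - [[0,0,0],0]

```text
time: 9.12
eef_pos: [0.5095, 0.1119, 0.1601]
ee_rot: [[0.999, -0.043, -0.0], [-0.043, -0.999, -0.0], [-0.0, 0.0, -1.0]]
force: [-0.2, 0.0, -2.3]
grip_width: 0.088
gripper_force: 56.6
```

Call:
jog_arm:
  rows:
    - [[0,0,0.002],0]
    - [[0,0,0],0]
  only: "pos|force"

```text
eef_pos: [0.5095, 0.1119, 0.1581]
force: [-0.2, -0.3, -2.7]
gripper_force: 56.5
```

Call:
jog_arm:
  rows:
    - [[0,0,0.002],0]
    - [[0,0,0],0]
  only: "pos|force"

```text
eef_pos: [0.5095, 0.1119, 0.1561]
force: [0.4, 0.5, -1.8]
gripper_force: 56.5
```

Call:
jog_arm:
  rows:
    - [[0,0,0.002],0]
    - [[0,0,0],0]
  only: "pos|force"

```text
eef_pos: [0.5095, 0.1119, 0.1541]
force: [0.2, -0.0, -2.1]
gripper_force: 56.5
```

Call:
jog_arm:
  rows:
    - [[0,0,0.001],0]
    - [[0,0,0],0]
  only: "pos|force"

```text
eef_pos: [0.5095, 0.1119, 0.1532]
force: [0.2, -0.4, -2.0]
gripper_force: 56.6
```

Call:
jog_arm:
  rows:
    - [[0,0,0.001],0]
    - [[0,0,0],0]
  only: "pos|force"

```text
eef_pos: [0.5098, 0.1119, 0.1528]
force: [-0.6, -1.3, 0.9]
gripper_force: 56.9
```

Contact came at the home height (TCP 0.1528 against 0.1525 expected). Now I'll release and retreat.

Call:
jog_arm:
  rows:
    - [[0,0,0],0]
    - [[0,0,0],0]
    - [[0,0,0],0]
    - [[0,0,0],0]
    - [[0,0,0],0]
    - [[0,0,0],0]
  jaw: 1.0

```text
time: 11.12
eef_pos: [0.5096, 0.1119, 0.1523]
ee_rot: [[0.999, -0.043, -0.0], [-0.043, -0.999, 0.0], [-0.0, -0.0, -1.0]]
force: [-0.3, -0.0, 0.2]
grip_width: 1.001
gripper_force: 0.0
```

Call:
jog_arm:
  rows:
    - [[0,0,-0.01],0]
    - [[0,0,-0.03],0]
    - [[0,0,-0.04],0]
    - [[0,0,-0.04],0]
    - [[-0.05,0.02,0],0]
    - [[-0.05,0.03,0],0]
    - [[-0.03,0.02,0],0]
    - [[0,0,0],0]
    - [[0,0,0],0]

```text
time: 12.25
eef_pos: [0.3771, 0.0477, 0.2731]
ee_rot: [[0.999, -0.044, 0.002], [-0.044, -0.999, 0.0], [0.002, -0.0, -1.0]]
force: [0.8, 0.6, -0.6]
grip_width: 0.997
gripper_force: 0.0
```

Run:
```python
from h import *
import pickle
for n in ('wrist','scene','top'):
    c=cap(n,n+'5.png'); pickle.dump((c,monitor.get_state()),open(n+'5.pkl','wb'))
s=cv2.imread('pics/scene5.png')[130:270,310:450]; w=cv2.imread('pics/wrist5.png')
cv2.imwrite('pics/c5.png',np.hstack([cv2.resize(w,(480,300)),cv2.resize(s,(300,300),interpolation=2)]))
```

```text
(no output)
```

View pics/c5.png

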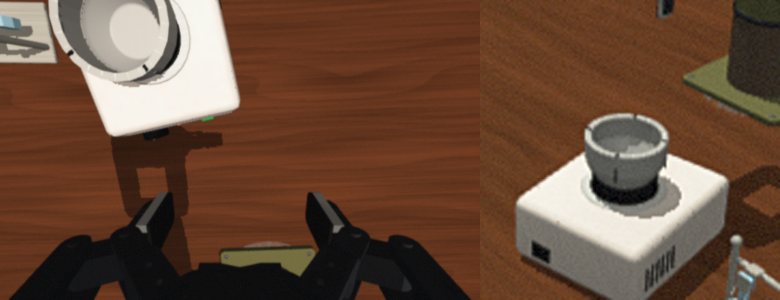

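The bowl looks seated and level, with its foot hidden in the cup. As a check, I'll measure the rim height across the two fixed views.

Run:
```python
from h import *
import pickle
np.set_printoptions(precision=4,suppress=True)
from scipy.optimize import least_squares
t,_=pickle.load(open('wrist5.pkl','rb')); s,_=pickle.load(open('scene5.pkl','rb')); 
# scene: bowl outline vs brown (upper edge), predicted top edge rows of rim at several heights
im=s['img']; c0=(.5103,.161)
A=np.radians(np.arange(0,360,2))
hsv=cv2.cvtColor(im,cv2.COLOR_BGR2HSV)
for z in (.182,.191):
    Q=np.array([proj(s,(c0[0]+.054*np.cos(a),c0[1]+.054*np.sin(a),z)) for a in A]); print(z,'pred top row',Q[:,1].min(),'bottom',Q[:,1].max(),'cols',Q[:,0].min(),Q[:,0].max())
m=(hsv[...,1]<70)&(hsv[...,2]>70)
for u in range(360,397,4):
    print(u,np.nonzero(m[150:240,u])[0].min()+150,end='; ')
print()
# before (held at rim z=.236-.2062+.1715=.2013), same measure
s4,st=pickle.load(open('scene4.pkl','rb'))
print(np.array2string(im[175:200:1,377].mean(1)))
# the wrist view: marks opposite, diameter consistency
g=t['img']; cv2.imwrite('pics/x.png',g)
y,x=np.mgrid[:400,:640]
h2=cv2.cvtColor(t['img'],cv2.COLOR_BGR2GRAY)
n,l,st,ce=cv2.connectedComponentsWithStats((h2<45).astype(np.uint8))
for i in range(1,n):
    if 15<st[i,4]<300 and st[i,1]<130 and st[i,0]<300:
        print(ce[i],st[i,4],ray(t,*ce[i],.182)[:2],ray(t,*ce[i],.191)[:2])
```

```text
0.182 pred top row 182.94409762703182 bottom 203.48143402775452 cols 359.05365471234757 397.97314992362254
0.191 pred top row 180.2516674116177 bottom 200.67630181560537 cols 359.1298375867653 398.1870344093374
360 188; 364 186; 368 184; 372 183; 376 183; 380 183; 384 184; 388 185; 392 187; 396 190; 
[ 70.3333  73.6667  73.      71.6667  72.      68.3333  65.      81.
 181.     170.6667 110.      86.6667  92.6667  87.6667  88.6667  88.3333
  90.3333  91.6667  96.     113.3333 119.3333 117.     117.3333 120.
 114.3333]
[230.8233  70.8496] 266 [0.4811 0.1067] [0.48   0.1043]
[93.2083 70.5   ] 24 [0.4856 0.2048] [0.4844 0.1986]
```

The rim's top row is 183, against 182.9 predicted for home (180.3 if it were on the dogs). It is even left to right, so the bowl is home and level. The robot is clear, so I'll hand the job in.

```bash
python3 -c "
from plant import ctrl, vision, monitor, workorder
print(workorder.close_job())"
```

```text
the job is handed in; nothing more can be done
None
```

I seated the bowl over the driving dogs, fully home and level by camera check, with no force reading above about 7 N; it is released, nothing else was touched, and the job was handed in about 12 s into the 67 s limit.

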